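Pack the sample vials, then hold the sprung tweezers at their marked gap

ROBOT

A 6-joint arm with a two-finger parallel gripper is mounted at the origin on a cart in front of the work surface, level with it; the furniture and walls round the work are solid. World frame = base frame: x ahead of the robot, y to its left, z up, the work surface at z = 0. Lengths are in m, angles in rad, forces in N, time in s.
With the tool pointing down it reaches from about 0.275 to 0.825 m from the base axis. Payload 5.2 kg.
Tool frame: the origin (TCP) lies at the very end of the fingers, on their centre line; the grasp point (between the pads) lies 19 mm behind it; z points along the fingers, y is the line along which they close (so a half turn about z gives the same grasp; the last joint's range is limited). The gripper opens to 93 mm and grips with 3 to 60 N. Pads are 15 mm wide; open, the fingers measure 128 mm over their backs; the gripper's body (75 mm by 188 mm) begins 65 mm behind the grasp point.
Start: joints at [-1.479, 0.259, 1.535, -0, 1.348, -0.203], TCP at [0.16, -0.526, 0.219] pointing down, gripper open.
Joint ranges: [-3.14, 3.14], [-0.91, 2.08], [0.19, 2.58], [-1.22, 4.36], [0.22, 2.71], [-3.12, 3.12]. Speed limits (rad/s): [2.57, 2.57, 3.14, 3.14, 3.14, 3.14].

INTERFACE

Orientations are given as a unit quaternion [x, y, z, w].
In Python, from plant import state, read_camera, sign_off, recognise gives the robot as it stands.
- The arm moves only by the tool arm_command, never from a script. Its argument "rows" is a list of rows, each a list of 3 entries, a list of its own where there are three numbers: the shift along the tool's x, y, z in cm, then the turn, a rotation vector about the tool's x, y, z in degrees, then the closure, from 0 (fully open) to 1 (shut). In form: [[[tx, ty, tz], [ax, ay, az], hand], ...]. A call has 1 to 12 rows; each row is the pose to reach, as a shift and turn from the pose commanded when the call began, along the tool's axes at that moment; what a row does not reach only later rows make up. A row lasts 1/10 s, in which the tool goes at most 50 mm and 8.59 degrees, less where a joint would pass 70% of its speed; a pose out of reach is approached as far as the arm can. A call with a gripper value outside its range is refused whole. The fingers move at their own pace and stop on an object; "newtons" is the grip in N (left out, the last holds). Time passes only in rows, so rows that repeat a pose let the fingers close. It gives the time, the measured TCP pose, the force, the opening and the grip force at its end, in the units of the state.
- state(): the state, without advancing time (a new reading comes with each control period).
- read_camera(name): name is "side" or "top"; returns a dict with "color" (400x640x3 uint8, blue, green, red), "fov_y" (degrees; the focal length in pixels is half the picture's height over the tangent of half this angle, whatever the lens; pixels are square), "cx", "cy" (the principal point, pixels), "rvec" (rotation vector, rad) and "tvec" (3), from world to camera coordinates, as OpenCV has them. Camera axes: x right, y down, z forward; pixel columns grow to the right and rows downward; lengths in m; the calibration is good to about 2 mm. A picture is of the moment at which its call begins. There is no depth.
- sign_off(): hands the job in; it is judged then, once.
Trained networks look in a picture, given as the dict that the camera call returned (one of the last four; its "shot" number tells which), for a name from the list of things; names that differ only in an ending like _2 or _b are one class to them, and where a whole thing is asked for, a point or a joint stands for the part that bears it (a point fixed in the world has none). Each returns a list of dicts, best first, with "confidence" (0 to 1); they miss things now and then, are a little off and sometimes report something else, mostly with a low value. They report only what shows in the picture. A call takes as long as a camera call. They do not tell look-alikes from the thing itself.
- recognise(thing, picture): "at" ([x, y, z] in m, in the coordinates of the camera as it stood for that picture, good to about 4 mm: the middle of the surface that is visible of it).
The state is a dict: "time": time; "joint_positions": joint angles; "joint_vel": joint speeds; "tau": joint torques, N m; "tcp_pos": TCP position; "eef_rot": TCP orientation; "contact_force": force on the tool from outside, world axes, zero at the start; "moment": the same for the moment, N m; "grip_width": finger opening in m; "finger_force": force on a finger pad.
Only numpy, scipy, OpenCV 4.12 (cv2) and the standard library are available. Lean on these libraries where they do the work, as an engineer would, in place of code of your own. Each camera call takes 0.05 s, during which the arm holds its last target. There are 200 camera calls.

TASK

Stand the two loose vials (one with a red cap, one with a blue cap) upright in the small yellow tray beside the white-capped vial, so that all three stand in one row on its floor. Then take the sprung tweezers by their blue finger cheeks, squeeze them until both steel arms lie centred on the green stripes of their scale plate, never pinching the tips close to shut, and bring the tips level over the tray, clear above the vials, ready for lifting a vial out. Finish while still holding them there with the gap steady; put nothing down, and leave the brown bottle, the timer and the two loose screw caps alone.

Things in the scene. Friction and masses are not known exactly. Their poses are not given: they have to be found in the camera images.
- tray: small open yellow tray, fixed to the worktop, 93 x 38 mm outside and 26 mm high; inside 85 (its x) x 30 (its y) mm, walls 4 mm, floor top 4 mm above the worktop. It snugly takes three vials in one row along its x. Origin: centre of its underside; z up
- vial_white: glass vial with white cap, 25 mm diameter, 50 mm high, 22 g, standing in the tray at its -x end from the start. Origin: centre of its underside; z up its axis
- vial_red: glass vial with red cap, 25 mm diameter (cap 23 mm, top 10 mm), 50 mm high, about 22 g, standing loose on the 1.4 mm clear mat. Origin: centre of its underside; z up its axis
- vial_blue: glass vial with blue cap, 25 mm diameter (cap 23 mm, top 10 mm), 52 mm high, about 22 g, standing loose on the 1.4 mm clear mat. Origin: centre of its underside; z up its axis
- tweezers: sprung tweezers, 170 mm long, 80 g, lying flat: black rear block (22 mm high, ends 107 mm behind the origin) and two 5 mm thick steel arms hinged in it and spread sideways; tips 62 mm ahead of the origin. Origin: on the underside, midway between the blue cheeks; x to the tips, y to the left arm, z up
- cheeks (a point): middle of the grip, 14 mm above the origin. Blue cheeks on the arms' outsides, 30 mm long, 4 to 24 mm above the underside. Width over them: 51 mm at rest (tip gap 50), 39 at the mark (tip gap 30), 28 at the stop (tip gap 10). Squeezing takes 3 N at first, 6 N at the mark, 9 N at the stop: a firm grip shuts them, so hold the finger opening
- scale (a point): middle of the white scale plate under the arms, 42 mm ahead of the tweezers' origin, on its top; 22 mm long, 74 mm wide, 3 mm thick, fixed to the rear block by a flat strip. Two green stripes 9 mm wide, centred 16 mm left and right of it: at the marked gap (30 mm at the tips) the arms are centred on them
- jaw_left (a joint): closing angle of the left arm about its hinge 85 mm behind the cheeks (rad): 0 at rest, 0.068 at the marked gap, 0.1365 at the stop; the right arm always mirrors it. Tip gap in mm is about 50 - 294 x angle
- tip_left (a point): inner face of the left tip, 12 mm above the tweezers' underside
- tip_right (a point): inner face of the right tip, 12 mm above the tweezers' underside
- tip_mid (a point): point midway between the two tips, fixed to the tweezers 62 mm ahead of their origin and 12 mm above their underside
- amber_bottle: brown bottle with black cap, 52 mm diameter, 95 mm high, bystander. Origin: centre of its underside
- timer: white bench timer, 32 x 63 x 58 mm high, bystander. Origin: centre of its underside
- loose_cap_1: blue screw cap, 33 mm diameter, 22 mm high, bystander (not a vial). Origin: centre of its underside
- loose_cap_2: red screw cap, 33 mm diameter, 22 mm high, bystander (not a vial). Origin: centre of its underside
Things that resemble listed ones, but are neither listed nor needed, are in the scene too. What is meant by the vial_blue is not turquoise, and is the smaller of those in its own colour.

How it is judged:
On the way, in this order (a step that is already met when the one before it is completed fails the run):
1. all three vials stand upright on the floor of the tray (x of vial_white in the frame of tray between -0.038 and 0.038 m and y of vial_white in the frame of tray between -0.01 and 0.01 m and z of each of vial_white, vial_red, vial_blue in the frame of tray below 0.009 m and angle between each of vial_white, vial_red, vial_blue's own z axis and vertical below 0.15 rad and x of vial_red in the frame of tray between -0.038 and 0.038 m and y of vial_red in the frame of tray between -0.01 and 0.01 m and x of vial_blue in the frame of tray between -0.038 and 0.038 m and y of vial_blue in the frame of tray between -0.01 and 0.01 m), for 0.3 s.
2. the tweezers are held over the tray, clear of the vials, with the arms on the green stripes (tip gap 30 mm, give or take 5 mm) for a second (all of step 1 and distance between tip_left and tip_right between 0.025 and 0.035 m and height (world z) of tweezers between 0.075 and 0.25 m and horizontal distance between tip_mid and tray below 0.05 m and angle between tweezers's own z axis and vertical below 0.3 rad and contact force between the fingers and tweezers above 1 N and velocity of joint jaw_left between -0.05 and 0.05 rad/s), for 1 s.
At the end, for the whole second after the job is handed in: All three vials upright on the tray floor. Fingers still hold the tweezers (over 1 N), tip gap steady at 25 to 35 mm, underside 75 to 250 mm above the worktop, tilt under 0.3 rad, middle of the tips within 50 mm of the tray centre seen from above (all of step 2); the arm keeps its last pose, push and grip.
It fails at once if the tweezers are pinched nearly shut (tip gap under 16 mm) (distance between tip_left and tip_right below 0.016 m).
It fails at once if the brown amber bottle is moved by more than 20 mm (distance of amber_bottle from where it was at the start of the episode above 0.02 m).
It fails at once if the white bench timer is moved by more than 20 mm (distance of timer from where it was at the start of the episode above 0.02 m).
It fails at once if the blue screw cap is moved by more than 20 mm (distance of loose_cap_1 from where it was at the start of the episode above 0.02 m).
It fails at once if the red screw cap is moved by more than 20 mm (distance of loose_cap_2 from where it was at the start of the episode above 0.02 m).
It also fails if it takes over 59 s, if anything falls off the work surface, if the arm or the gripper's body presses on something with over 40 N, if the wrist force passes 120 N, or if a joint passes its speed limit or range.

## Working session

There is one attempt and no reset: what is moved stays moved. The work goes in short steps, Python scripts to look and compute and a tool call to move; the robot and the scene stay as the last step left them, time stands still between calls to the robot, and variables do not carry over. Pictures are saved under pics/ and viewed, at most 10 in all, crops included, and the job is handed in when it is done.

Besides the shell and the picture viewer there is one more tool, called after ">>>" by a JSON object that holds its "name" and its "arguments". arm_command: Moves the arm, as the interface text tells. Its arguments: {"type":"object","properties":{"rows":{"type":"array"},"newtons":{"type":"number"}},"required":["rows"]}

```bash
mkdir -p pics; cat > h.py <<'E'
import numpy as np, cv2, math
from scipy.spatial.transform import Rotation as R
from plant import state, read_camera, sign_off, recognise
def cam(p):
    h=p["color"].shape[0]; f=h/2/math.tan(math.radians(p["fov_y"])/2)
    K=np.array([[f,0,p["cx"]],[0,f,p["cy"]],[0,0,1]]); return K,R.from_rotvec(np.ravel(p["rvec"])).as_matrix(),np.ravel(p["tvec"])
def toworld(p,c):
    K,r,t=cam(p); return r.T@(np.array(c)-t)
def pix(p,w):
    K,r,t=cam(p); q=K@(r@np.array(w)+t); return q[:2]/q[2]
def onplane(p,uv,z):
    K,r,t=cam(p); d=r.T@np.linalg.inv(K)@[uv[0],uv[1],1]; o=-r.T@t; return o+d*(z-o[2])/d[2]
def totool(dw):  # world vector -> tool axes, cm
    return 100*R.from_quat(state()["eef_rot"]).inv().apply(dw)
E
python3 - <<'E'
from h import *
s=state(); print(s)
for n in ("side","top"):
    p=read_camera(n); cv2.imwrite(f"pics/{n}0.png",p["color"])
    K,r,t=cam(p); print(n,K[0,0],"campos",-r.T@t)
    for th in ["tray","vial_white","vial_red","vial_blue","tweezers","cheeks","scale","tip_left","tip_right","tip_mid","amber_bottle","timer","loose_cap_1"]:
        try:
            for d in recognise(th,p)[:4]:
                w=toworld(p,d["at"]); print(th,round(d["confidence"],2),w.round(3),pix(p,w).round())
        except Exception as e: print(th,e)
E
```

```text
{'time': 0.0, 'joint_positions': array([-1.47886743e+00,  2.59345900e-01,  1.53607367e+00, -1.20962001e-05,
        1.34800426e+00, -2.02797409e-01]), 'joint_vel': array([-1.72097530e-03,  1.59363982e-03,  1.73405450e-03, -4.59832572e-04,
        1.99952549e-05,  6.82148145e-04]), 'tau': array([-4.68715371e-04, -4.37311792e+01, -2.83999014e+01,  7.16455537e-02,
        4.13873093e-02, -1.48903418e-04]), 'tcp_pos': array([ 0.15973119, -0.52572254,  0.21781993]), 'eef_rot': array([ 9.89161074e-01,  1.46831645e-01,  4.48406208e-05, -9.14508431e-04]), 'contact_force': array([ 0.99001004, -0.11156051,  0.88856413]), 'moment': array([-0.03173815,  0.05293673, -0.05054599]), 'finger_force': 0.0, 'grip_width': 0.09287418475282758}
side 461.1930668351155 campos [0.87630316 0.41385164 0.89724547]
tray 0.61 [ 0.532 -0.013  0.013] [329. 209.]
vial_white 0.54 [ 0.501 -0.013  0.043] [340. 195.]
vial_red 0.64 [ 0.51  -0.17   0.035] [296. 155.]
vial_blue 0.74 [ 0.437 -0.261  0.037] [299. 118.]
vial_blue 0.61 [ 0.505 -0.274  0.042] [274. 126.]
vial_blue 0.54 [ 0.578 -0.261  0.049] [251. 142.]
tweezer
[... 1015 characters left out ...]
tweezers 0.36 [ 0.704 -0.015  0.024] [306. 146.]
cheeks 0.95 [0.508 0.239 0.011] [202. 231.]
cheeks 0.46 [ 0.702 -0.017  0.022] [307. 148.]
scale 0.7 [0.513 0.259 0.021] [192. 229.]
scale 0.64 [0.512 0.242 0.015] [200. 229.]
scale 0.19 [0.507 0.22  0.013] [210. 231.]
tip_left 0.62 [0.51  0.259 0.016] [193. 230.]
tip_right 0.71 [0.51  0.221 0.013] [209. 230.]
tip_right 0.51 [0.511 0.261 0.016] [192. 230.]
tip_mid 0.72 [0.507 0.24  0.012] [201. 231.]
amber_bottle 0.88 [ 0.69  -0.239  0.067] [401. 142.]
timer 0.91 [0.671 0.12  0.052] [249. 158.]
loose_cap_1 0.48 [ 0.703 -0.012  0.022] [305. 147.]
loose_cap_1 0.44 [0.663 0.021 0.018] [292. 164.]
loose_cap_1 0.4 [ 0.487 -0.015  0.057] [309. 233.]
```

```bash
python3 - <<'E'
import cv2
a=cv2.imread("pics/side0.png")[90:340,190:510]; cv2.imwrite("pics/sidec.png",cv2.resize(a,None,fx=2.4,fy=2.4,interpolation=cv2.INTER_CUBIC))
a=cv2.imread("pics/top0.png")[120:320,170:437]; cv2.imwrite("pics/topc.png",cv2.resize(a,None,fx=3,fy=3,interpolation=cv2.INTER_CUBIC))
E
```

```text
(no output)
```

View pics/sidec.png

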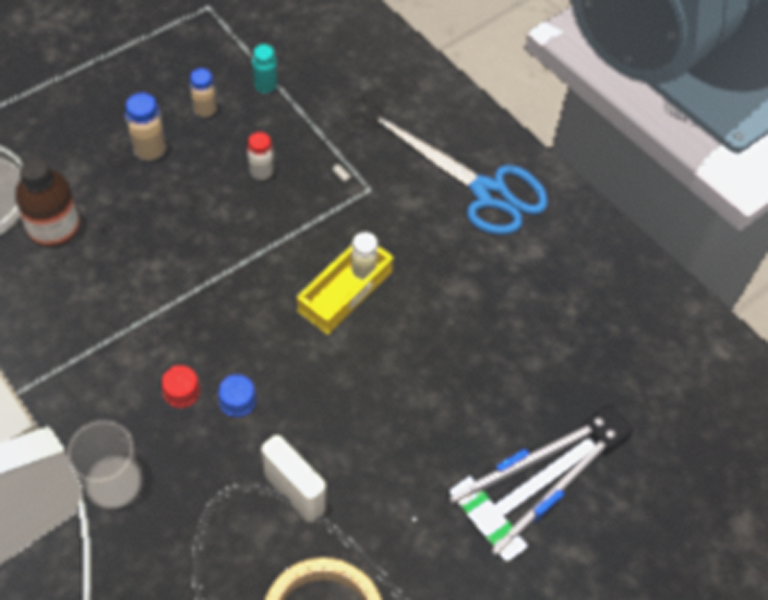

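View pics/topc.png

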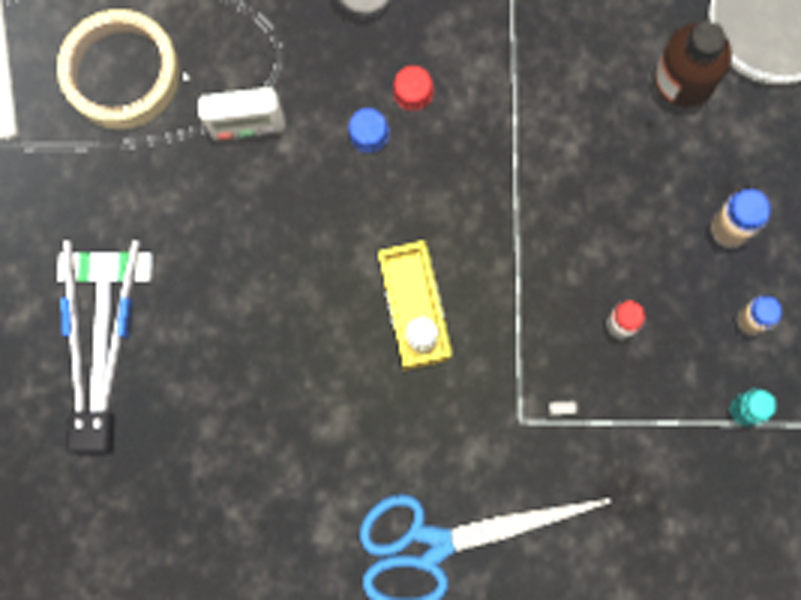

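Could be taken for the thing wanted (top-picture pixels):
- **vial_blue:** small blue-capped (425,224), large blue-capped (419,190), turquoise (421,255) and the loose blue cap (292,163). I choose the small one at (425,224).
- **vial_red:** red-capped vial (379,226) or the loose red cap (308,149). I choose (379,226).
- **Tweezers:** at (200,230); the scissors at (310,300) are not wanted.

Next I fit geometry to colour masks and check the choice in a crop.

```bash
cat > m.py <<'E'
from h import *
from scipy.optimize import minimize, fsolve
def mask(p,col):
    hsv=cv2.cvtColor(p["color"],cv2.COLOR_BGR2HSV)
    rg=dict(red=[((0,130,90),(8,255,255)),((172,130,90),(180,255,255))],blue=[((106,130,90),(125,255,255))],green=[((45,120,70),(80,255,255))],yellow=[((22,120,90),(34,255,255))])[col]
    m=sum(cv2.inRange(hsv,a,b) for a,b in rg); return m
def blobs(p,col,amin=6):
    n,l,s,c=cv2.connectedComponentsWithStats(mask(p,col)); return [(c[i],s[i,4],l==i) for i in range(1,n) if s[i,4]>=amin]
def near(p,col,uv,amin=6): return min(blobs(p,col,amin),key=lambda b:np.hypot(*(b[0]-uv)))
def capfit(p,uv,zb,zt,r):
    a=np.linspace(0,2*np.pi,40)
    def cen(xy):
        pts=np.array([pix(p,(xy[0]+r*np.cos(t),xy[1]+r*np.sin(t),z)) for t in a for z in (zb,zt)],np.float32)
        M=cv2.moments(cv2.convexHull(pts)); return np.array([M["m10"]/M["m00"],M["m01"]/M["m00"]])-uv
    return fsolve(cen,onplane(p,uv,zt)[:2])
def trayfit(ps,x0):
    S=6; T=[]
    for p in ps:
        b=max(blobs(p,"yellow",50),key=lambda b:b[1]); ys,xs=np.nonzero(b[2])
        # hull over pixel corners
        pts=np.concatenate([np.c_[xs+i,ys+j] for i in(-.5,.5) for j in(-.5,.5)]).astype(np.float32); T.append(cv2.convexHull(pts))
    def cost(v):
        c=0
        for p,h in zip(ps,T):
            R2=R.from_euler("z",v[2]); q=np.array([pix(p,R2.apply([a*.0465,b*.019,z])+[v[0],v[1],0]) for a in(-1,1) for b in(-1,1) for z in(0,.026)],np.float32)
            q=cv2.convexHull(q); i=cv2.intersectConvexConvex(q,h)[0]; c+=1-i/(cv2.contourArea(q)+cv2.contourArea(h)-i)
        return c
    r=minimize(cost,x0,method="Nelder-Mead",options=dict(initial_simplex=np.array(x0)+[[0,0,0],[.01,0,0],[0,.01,0],[0,0,.1]])); return r.x,r.fun
E
python3 - <<'E'
from m import *
S=read_camera("side");T=read_camera("top")
for p,r_,b_ in ((S,(298,149),(274,122)),(T,(379,226),(425,224))):
    for nm,c,uv,z in (("red","red",r_,.0514),("blue","blue",b_,.0534)):
        b=near(p,c,uv); print(nm,b[0].round(1),b[1],capfit(p,b[0],z-.01,z,.0115).round(4))
for ps in ([S],[T],[S,T]): print("tray",trayfit(ps,[.527,-.01,.2]))
for nm,p in(("S",S),("T",T)):
    for c,z in(("blue",.014),("green",.003)):
        for b in blobs(p,c,4):
            w=onplane(p,b[0],z)
            if w[1]>.17: print(nm,c,b[0].round(1),b[1],w.round(4))
a=T["color"][170:270,360:445];cv2.imwrite("pics/crop.png",cv2.resize(a,None,fx=6,fy=6,interpolation=cv2.INTER_CUBIC))
E
```

```text
red [297.6 148.7] 71 [ 0.5012 -0.177 ]
blue [273.2 121.9] 61 [ 0.5003 -0.2812]
red [379.6 224.6] 74 [ 0.5007 -0.1776]
blue [425.2 223.1] 67 [ 0.4997 -0.2817]
tray (array([ 0.52405947, -0.00926122,  0.15331784]), np.float64(0.11321537473160925))
tray (array([ 0.52056623, -0.01249529,  0.15484494]), np.float64(0.11758156149425625))
tray (array([ 0.52215544, -0.01143815,  0.16062342]), np.float64(0.2566267343699834))
S blue [403.3 280.9] 43 [0.5172 0.2147 0.014 ]
S blue [418.2 299.6] 50 [0.5208 0.2621 0.014 ]
S green [387.6 298.9] 28 [0.5645 0.2219 0.003 ]
S green [398.  311.6] 27 [0.5657 0.2542 0.003 ]
T blue [191.2 225.7] 25 [0.5208 0.2635 0.014 ]
T blue [211.4 226.4] 16 [0.5171 0.2156 0.014 ]
T green [197.6 208.9] 18 [0.563  0.2526 0.003 ]
T green [211.2 206. ] 8 [0.569  0.2196 0.003 ]
```

View pics/crop.png

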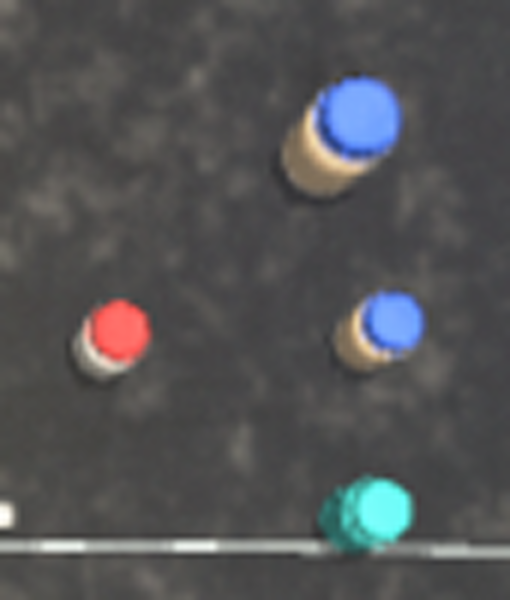

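The crop shows the small blue-capped vial at (425,224), clearly smaller than the one at (419,189), and the red vial at (380,225). Next I refine the tray and tweezers yaw and compute the first move.

```bash
cat >> m.py <<'E'
def goto(w,yaw):
    """shift cm in tool axes and turn deg for TCP at w, pointing down with tool x at world yaw"""
    s=state(); q=R.from_quat(s["eef_rot"]); tgt=R.from_euler("z",yaw)*R.from_euler("x",np.pi)
    return totool(np.array(w)-s["tcp_pos"]).round(2), np.degrees((q.inv()*tgt).as_rotvec()).round(2)
E
python3 - <<'E'
import m
from m import *
S=read_camera("side");T=read_camera("top")
def mask2(p,col):
    hsv=cv2.cvtColor(p["color"],cv2.COLOR_BGR2HSV); return cv2.inRange(hsv,(15,90,45),(36,255,255))
o=m.mask; m.mask=mask2
for ps in ([S],[T],[S,T]): print("tray",trayfit(ps,[.522,-.011,.157]))
m.mask=o
for p,uv in((S,(342,192)),(T,(310,231))):
    hsv=cv2.cvtColor(p["color"],cv2.COLOR_BGR2HSV); mm=cv2.inRange(hsv,(0,0,170),(180,70,255))
    n,l,s,c=cv2.connectedComponentsWithStats(mm); i=min((i for i in range(1,n) if s[i,4]>20),key=lambda i:np.hypot(*(c[i]-uv)))
    print("white",c[i],s[i,4],capfit(p,c[i],.044,.054,.0115))
for p,uv in((S,(442,267)),(T,(200,264))):   # black block
    g=cv2.cvtColor(p["color"],cv2.COLOR_BGR2GRAY); w=g[int(uv[1])-14:int(uv[1])+15,int(uv[0])-14:int(uv[0])+15]
    mm=(w<24).astype(np.uint8); n,l,s,c=cv2.connectedComponentsWithStats(mm); i=1+np.argmax(s[1:,4]); q=c[i]+np.array(uv)-14
    print("block",q,s[i],onplane(p,q,.011))
print(goto((.501,-.177,.09),.157))
E
```

```text
tray (array([ 0.52444065, -0.00931939,  0.14850773]), np.float64(0.12497960446039036))
tray (array([ 0.51905687, -0.01185574,  0.16425432]), np.float64(0.15073751054566908))
tray (array([ 0.52253938, -0.01149738,  0.14863884]), np.float64(0.29705582756473625))
white [341.4 192.7] 110 [ 0.49805918 -0.01429548]
white [310.06930693 230.65346535] 101 [ 0.49269494 -0.01796565]Traceback (most recent call last):
  File "<stdin>", line 15, in <module>
    return _wrapfunc(a, 'argmax', axis=axis, out=out, **kwds)
    return bound(*args, **kwds)
ValueError: attempt to get argmax of an empty sequence
```

>>> {"name": "arm_command", "arguments": {"rows": [[[42.7, -23.5, 8], [0, 0, 7.9], 0.3], [[42.7, -23.5, 8], [0, 0, 7.9], 0.3], [[42.7, -23.5, 8], [0, 0, 7.9], 0.3], [[42.7, -23.5, 8], [0, 0, 7.9], 0.3], [[42.7, -23.5, 8], [0, 0, 7.9], 0.3], [[42.7, -23.5, 8], [0, 0, 7.9], 0.3], [[42.7, -23.5, 8], [0, 0, 7.9], 0.3], [[42.7, -23.5, 8], [0, 0, 7.9], 0.3], [[42.7, -23.5, 8], [0, 0, 7.9], 0.3], [[42.7, -23.5, 8], [0, 0, 7.9], 0.3], [[42.7, -23.5, 12.8], [0, 0, 7.9], 0.3], [[42.7, -23.5, 12.8], [0, 0, 7.9], 0.3]]}}

```text
time: 2.8
tcp_pos: [0.4973, -0.1739, 0.086]
eef_rot: [0.997, 0.08, -0.004, -0.003]
contact_force: [-0.4, 0.3, -0.5]
grip_width: 0.0651
finger_force: 0.0
```

```bash
python3 - <<'E'
from m import *
print(goto((.501,-.177,.027),.157), state()["grip_width"])
S=read_camera("side");T=read_camera("top"); out=[]
for p,x0,y0,w,h in((S,285,165,90,90),(T,270,180,90,90)):
    c=cv2.resize(p["color"],None,fx=4,fy=4,interpolation=cv2.INTER_CUBIC)
    for v,k in (((.5225,-.0114,.155),(255,0,0)),):
        Rz=R.from_euler("z",v[2])
        for z in(0,.026):
            q=np.array([pix(p,Rz.apply([a*.0465,b*.019,z])+[v[0],v[1],0]) for a,b in((-1,-1),(-1,1),(1,1),(1,-1))]); cv2.polylines(c,[np.round((q+.5)*4).astype(int)],True,k,1)
    out.append(c[y0*4:(y0+h)*4,x0*4:(x0+w)*4])
cv2.imwrite("pics/tray.png",np.hstack(out))
E
```

```text
(array([0.36, 0.4 , 5.89]), array([-0.37,  0.44,  0.18])) 0.06512518913520858
```

View pics/tray.png

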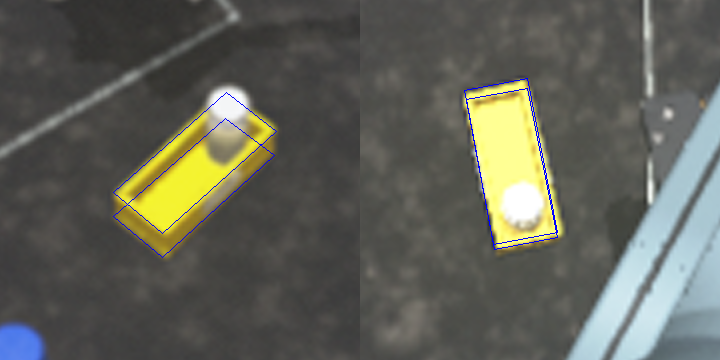

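The overlay shows my tray box matching within a few mm: in the top view the real right edge is about 1 px outside, and the side view fits to about 1 px. An edge-based fit will sharpen it.

```bash
cat >> m.py <<'E'
from scipy.ndimage import map_coordinates, gaussian_filter
def trayedge(ps,x0,sk=2):
    ims=[]
    for p in ps:
        c=p["color"].astype(float); y=np.minimum(c[...,2],c[...,1])-c[...,0]; y=np.clip(y,0,80)  # yellowness
        y=gaussian_filter(y,.7); gy,gx=np.gradient(y); ims.append((gx,gy))
    def cost(v):
        t=0
        Rz=R.from_euler("z",v[2])
        for p,(gx,gy) in zip(ps,ims):
            q=np.array([pix(p,Rz.apply([a*.0465,b*.019,z])+[v[0],v[1],0]) for a in(-1,1) for b in(-1,1) for z in(0,.026)],np.float32)
            h=cv2.convexHull(q)[:,0].astype(float); c0=h.mean(0); n=0;sm=0
            for a,b in zip(h,np.roll(h,-1,0)):
                L=np.hypot(*(b-a)); k=max(2,int(L*4)); s=np.linspace(.05,.95,k)[:,None]; pt=a+(b-a)*s
                nr=np.array([(b-a)[1],-(b-a)[0]])/L; nr*=np.sign(nr@(c0-a))
                e=np.array([map_coordinates(g,[pt[:,1],pt[:,0]],order=1) for g in(gx,gy)]); d=np.clip(nr@e,0,None)
                sm+=d.mean()*L; n+=L
            t-=sm/n
        return t
    r=minimize(cost,x0,method="Nelder-Mead",options=dict(initial_simplex=np.array(x0)+[[-.002,-.002,0],[.004,0,0],[0,.004,0],[0,0,.06]])); return r.x.round(4),r.fun
E
python3 - <<'E'
from m import *
S=read_camera("side");T=read_camera("top")
for ps in([S],[T],[S,T]): print(trayedge(ps,[.5215,-.012,.158]))
s=state();print(s["tcp_pos"],s["time"]);print(goto((.501,-.177,.027),.157))
# tweezers: gray crops
for p,a,b in((S,425,250),(T,180,245)): print(cv2.cvtColor(p["color"],cv2.COLOR_BGR2GRAY)[b:b+36:2,a:a+40:2])
E
```

```text
(array([ 0.5221, -0.0118,  0.179 ]), np.float64(-21.258390273301696))
(array([ 0.5212, -0.013 ,  0.1873]), np.float64(-25.994519189265116))
(array([ 0.5215, -0.0126,  0.1836]), np.float64(-46.423420707127605))
[ 0.50070921 -0.17861957  0.09232538] 3.0
(array([ 0.04, -0.17,  6.53]), array([ 0.09, -0.1 , -0.07]))
[[ 61  60  61  60  61  62  63  64  65  65  65  66  70  75  77  69  62  63
   66  72]
 [ 60  59  60  62  61  60  60  63  59  62  64  67  69  67  70  75  66  69
   73  78]
 [ 60  59  60  62  62  61  62  60  59  61  62  61  63  70  67  70  66  66
   73  69]
 [ 61  62  62  59  60  60  61  60  59  62  59  61  59  61  62  68  72  64
   69  67]
 [ 59  61  59  59  59  60  61  60  58  56  58  60  59  60  62  65  65  64
   71  74]
 [ 60  60  61  61  58  60  60  58  53  58  56  62  66  65  68  67  66  64
   67  70]
 [ 60  60  59  60  62  59  54  56  58  58  56  58  64  66  69  70  64  68
   71  72]
 [ 61  59  60  61  58  53  80 148  82  58  60  60  58  63  66  68  64  65
   75  74]
 [ 61  62  62  60  55  61  84 190 115  57  59  58  59  58  61  62  60  64
   67  70]
 [ 59  60  66 107 173 
[... 1574 characters left out ...]
  73  71
   72  72]
 [ 85  86  79  74  75  76  65  80  85  86  89  90  84  44  67  72  71  72
   71  71]
 [ 78  81  75  77  74  74  65  84  86  87  89  92  82  44  68  71  72  72
   72  73]
 [ 76  74  75  77  83  80  66  78  78  81  82  83  75  43  68  73  71  73
   72  73]
 [ 77  74  79  81  87  85  81  71  56  61  56  55  54  60  71  71  70  71
   71  72]
 [ 80  81  83  78  77  82  86  81  85  95  86  75  76  73  72  71  71  72
   70  71]
 [ 81  82  78  74  77  86  78  75  82  81  80  78  83  79  70  72  73  73
   74  72]
 [ 79  77  79  76  81  84  80  72  74  74  81  79  80  73  72  73  73  73
   75  75]
 [ 80  74  73  74  77  89  85  74  70  77  86  80  75  71  72  71  72  76
   79  73]]
```

>>> {"name": "arm_command", "arguments": {"rows": [[[0, 0, 3], [0, 0, 0], 0.3], [[0, 0, 5], [0, 0, 0], 0.3], [[0, 0, 6.3], [0, 0, 0], 0.3], [[0, 0, 6.3], [0, 0, 0], 0.3], [[0, 0, 6.3], [0, 0, 0], 0.5], [[0, 0, 6.3], [0, 0, 0], 0.8], [[0, 0, 6.3], [0, 0, 0], 0.8], [[0, 0, 6.3], [0, 0, 0], 0.8], [[0, 0, 6.3], [0, 0, 0], 0.8], [[0, 0, 6.3], [0, 0, 0], 0.8]], "newtons": 10}}

```text
time: 4.0
tcp_pos: [0.5002, -0.1773, 0.0278]
eef_rot: [0.997, 0.078, 0.0, 0.0]
contact_force: [-0.5, -0.5, 2.2]
grip_width: 0.0245
finger_force: 10.0
```

```bash
python3 - <<'E'
from m import *
s=state(); print(s["tcp_pos"],s["grip_width"],s["finger_force"])
Rz=R.from_euler("z",.1836)
# middle spot & end spot
for x in (0.0005,.0285): print("spot",(Rz.apply([x,0,0])+[.5215,-.0126,0]).round(4))
print(goto((.5215,-.0126,.10),.1836))
S=read_camera("side");T=read_camera("top")
for p,uv in((S,(441.5,267.8)),(T,(199.2,260.7))): print("hinge mid",onplane(p,uv,.022))
b=[b[0] for b in blobs(S,"red",8)]; print([onplane(S,u,.05).round(3) for u in b])
E
```

```text
[ 0.50021938 -0.17733404  0.0278105 ] 0.024531745623449393 9.998595410725102
spot [ 0.522  -0.0125  0.    ]
spot [ 0.5495 -0.0074  0.    ]
(array([  4.68, -15.94,  -7.22]), array([ 0.01, -0.01, -1.52]))
hinge mid [0.43820378 0.24252346 0.022     ]
hinge mid [0.43696236 0.2405274  0.022     ]
[array([ 0.506, -0.174,  0.05 ]), array([ 0.707, -0.217,  0.05 ]), array([0.712, 0.003, 0.05 ]), array([0.383, 0.43 , 0.05 ])]
```

>>> {"name": "arm_command", "arguments": {"rows": [[[0, 0, -2], [0, 0, 0], 0.8], [[0, 0, -5], [0, 0, 0], 0.8], [[1, -3, -7.2], [0, 0, -0.5], 0.8], [[2, -6.5, -7.2], [0, 0, -1], 0.8], [[3, -10, -7.2], [0, 0, -1.5], 0.8], [[4, -13.5, -7.2], [0, 0, -1.5], 0.8], [[4.6, -15.3, -7.2], [0, 0, -1.5], 0.8], [[4.73, -15.94, -7.2], [0, 0, -1.5], 0.8], [[4.73, -15.94, -7.2], [0, 0, -1.5], 0.8], [[4.73, -15.94, -7.2], [0, 0, -1.5], 0.8], [[4.73, -15.94, -7.2], [0, 0, -1.5], 0.8], [[4.73, -15.94, -7.2], [0, 0, -1.5], 0.8]]}}

```text
time: 5.3
tcp_pos: [0.5219, -0.0136, 0.0996]
eef_rot: [0.996, 0.091, -0.0, 0.0]
contact_force: [-0.4, 0.8, 0.1]
grip_width: 0.0241
finger_force: 10.0
```

```bash
python3 - <<'E'
from m import *
s=state(); print(s["tcp_pos"],s["grip_width"],goto((.522,-.0125,.0305),.1836))
S=read_camera("side");T=read_camera("top");out=[]
print(state()["tcp_pos"],goto((.522,-.0125,.0305),.1836))
for p,x0,y0,w,h in((S,285,140,90,110),(T,270,180,90,110)):
    c=cv2.resize(p["color"],None,fx=4,fy=4,interpolation=cv2.INTER_CUBIC)
    out.append(c[y0*4:(y0+h)*4,x0*4:(x0+w)*4])
cv2.imwrite("pics/above.png",np.hstack(out))
E
```

```text
[ 0.52191081 -0.01356654  0.09960703] 0.02411165455681598 (array([ 0.03, -0.1 ,  6.91]), array([ 0.01,  0.01, -0.12]))
[ 0.52190639 -0.01329172  0.09961273] (array([ 0.02, -0.08,  6.91]), array([-0.  ,  0.01, -0.1 ]))
```

View pics/above.png

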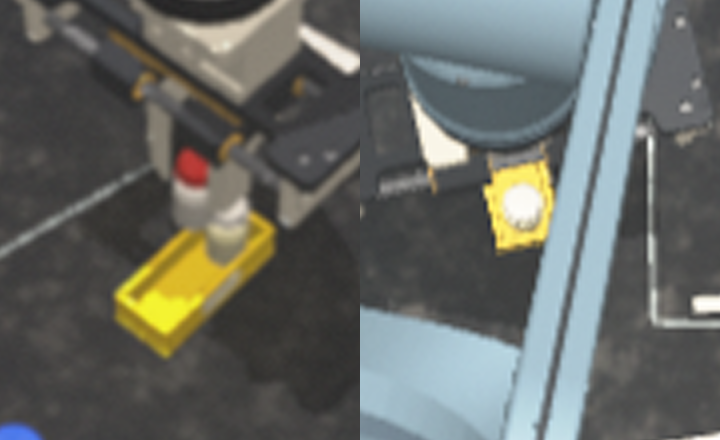

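The picture shows the red vial held upright over the middle of the tray (side pixel about 332,184), with the white vial at the -x end. Lowering now.

>>> {"name": "arm_command", "arguments": {"rows": [[[0.1, -0.08, 2], [0, 0, 0], 0.8], [[0.12, -0.08, 3.5], [0, 0, 0], 0.8], [[0.12, -0.08, 4.5], [0, 0, 0], 0.8], [[0.12, -0.08, 5.2], [0, 0, 0], 0.8], [[0.12, -0.08, 5.8], [0, 0, 0], 0.8], [[0.12, -0.08, 6.3], [0, 0, 0], 0.8], [[0.12, -0.08, 6.6], [0, 0, 0], 0.8], [[0.12, -0.08, 6.85], [0, 0, 0], 0.8], [[0.12, -0.08, 6.85], [0, 0, 0], 0.8], [[0.12, -0.08, 6.85], [0, 0, 0], 0.8]]}}

```text
time: 6.4
tcp_pos: [0.5231, -0.0115, 0.0313]
eef_rot: [0.996, 0.091, 0.0, 0.0]
contact_force: [-0.3, 0.2, -0.3]
grip_width: 0.0239
finger_force: 10.0
```

>>> {"name": "arm_command", "arguments": {"rows": [[[-0.15, 0, 0], [0, 0, 0], 0.8], [[-0.35, 0, 0], [0, 0, 0], 0.8], [[-0.35, 0, 0.05], [0, 0, 0], 0.8], [[-0.35, 0, 0.05], [0, 0, 0], 0.5], [[-0.35, 0, 0.05], [0, 0, 0], 0.4], [[-0.35, 0, 0.05], [0, 0, 0], 0.4], [[-0.35, 0, 0.05], [0, 0, 0], 0.4], [[-0.35, 0, -3], [0, 0, 0], 0.3], [[-0.35, 0, -6], [0, 0, 0], 0.3], [[-0.35, 0, -6.5], [0, 0, 0], 0.3], [[-0.35, 0, -6.5], [0, 0, 0], 0.3]]}}

```text
time: 7.5
tcp_pos: [0.5203, -0.0123, 0.0971]
eef_rot: [0.996, 0.091, 0.001, 0.0]
contact_force: [-0.7, 0.8, -0.3]
grip_width: 0.0652
finger_force: 0.0
```

```bash
python3 - <<'E'
from m import *
s=state(); print(s["tcp_pos"],s["grip_width"])
print("blue hi",goto((.500,-.2815,.09),.1836)); 
S=read_camera("side")
for b in blobs(S,"red",20):
    w=capfit(S,b[0],.044,.054,.0115); print(b[0].round(1),b[1],w.round(4),R.from_euler("z",-.1836).apply([w[0]-.5215,w[1]+.0126,0]).round(4))
b=near(S,"blue",(273,122)); print(capfit(S,b[0],.0434,.0534,.0115))
E
```

```text
[ 0.52032095 -0.01230985  0.09710486] 0.06522003889257812
blue hi (array([-6.9 , 26.1 ,  0.72]), array([ 0.06, -0.14, -0.02]))
[334.1 198.9] 68 [ 0.521  -0.0111] [-0.0002  0.0016  0.    ]
[264.7 250.4] 230 [0.7118 0.002 ] [ 0.1897 -0.0204  0.    ]
[538.1 318.6] 585 [0.3824 0.43  ] [-0.056   0.4605  0.    ]
[ 0.50022012 -0.28107004]
```

>>> {"name": "arm_command", "arguments": {"rows": [[[-2, 5, 0], [0, 0, 0], 0.3], [[-4, 10, 0], [0, 0, 0], 0.3], [[-5, 15, 0], [0, 0, 0], 0.3], [[-6, 20, 0], [0, 0, 0], 0.3], [[-6.9, 24, 0], [0, 0, 0], 0.3], [[-6.9, 26, 0], [0, 0, 0], 0.3], [[-6.9, 26.1, 0], [0, 0, 0], 0.3], [[-6.9, 26.1, 0], [0, 0, 0], 0.3], [[-6.9, 26.1, 2], [0, 0, 0], 0.3]]}}

```text
time: 8.45
tcp_pos: [0.5002, -0.2807, 0.0772]
eef_rot: [0.996, 0.092, 0.001, 0.001]
contact_force: [0.9, -0.9, 0.5]
grip_width: 0.0649
finger_force: 0.0
```

```bash
python3 - <<'E'
from m import *
s=state(); print(s["tcp_pos"]); print(goto((.500,-.2813,.0285),.1836))
E
```

```text
[ 0.50019065 -0.28072394  0.07722255]
(array([-0.04,  0.04,  4.87]), array([ 0.1 , -0.12,  0.02]))
```

>>> {"name": "arm_command", "arguments": {"rows": [[[0, 0, 2], [0, 0, 0], 0.3], [[0, 0, 4], [0, 0, 0], 0.3], [[0, 0, 4.85], [0, 0, 0], 0.3], [[0, 0, 4.85], [0, 0, 0], 0.3], [[0, 0, 4.85], [0, 0, 0], 0.5], [[0, 0, 4.85], [0, 0, 0], 0.8], [[0, 0, 4.85], [0, 0, 0], 0.8], [[0, 0, 4.85], [0, 0, 0], 0.8], [[0, 0, 4.85], [0, 0, 0], 0.8], [[0, 0, 4.85], [0, 0, 0], 0.8]], "newtons": 10}}

```text
time: 9.45
tcp_pos: [0.4992, -0.2815, 0.0279]
eef_rot: [0.996, 0.091, 0.0, 0.0]
contact_force: [0.2, -0.5, 1.1]
grip_width: 0.0243
finger_force: 10.0
```

```bash
python3 - <<'E'
from m import *
s=state(); print(s["tcp_pos"],s["grip_width"],s["finger_force"])
t=R.from_euler("z",.1836).apply([.0275,0.0005,0])+[.5215,-.0126,.1]; print(t,goto(t,.1836))
E
```

```text
[ 0.49924247 -0.28151427  0.02787036] 0.024254613243741174 9.990480340202339
[ 0.54844652 -0.00708772  0.1       ] (array([  9.83, -26.09,  -7.22]), array([ 0.02, -0.01, -0.04]))
```

>>> {"name": "arm_command", "arguments": {"rows": [[[0, 0, -2], [0, 0, 0], 0.8], [[0, 0, -5], [0, 0, 0], 0.8], [[1, -3, -7.2], [0, 0, 0], 0.8], [[3, -7, -7.2], [0, 0, 0], 0.8], [[5, -11.5, -7.2], [0, 0, 0], 0.8], [[6.5, -16, -7.2], [0, 0, 0], 0.8], [[8, -20, -7.2], [0, 0, 0], 0.8], [[9.3, -23.5, -7.2], [0, 0, 0], 0.8], [[9.83, -25.5, -7.2], [0, 0, 0], 0.8], [[9.83, -26.1, -7.2], [0, 0, 0], 0.8], [[9.83, -26.1, -7.2], [0, 0, 0], 0.8], [[9.83, -26.1, -7.2], [0, 0, 0], 0.8]]}}

```text
time: 10.65
tcp_pos: [0.5483, -0.0078, 0.0996]
eef_rot: [0.996, 0.091, -0.0, 0.0]
contact_force: [-0.1, -0.7, -0.7]
grip_width: 0.0245
finger_force: 10.0
```

```bash
python3 - <<'E'
from m import *
S=read_camera("side")
s=state(); print(s["tcp_pos"],s["grip_width"])
t=R.from_euler("z",.1836).apply([.0275,0.0005,0])+[.5215,-.0126,.0305]; print(t,goto(t,.1836))
E
```

```text
[ 0.54833248 -0.00813052  0.09965457] 0.024361488752537394
[ 0.54844652 -0.00708772  0.0305    ] (array([ 0.03, -0.1 ,  6.92]), array([ 0.02,  0.  , -0.1 ]))
```

>>> {"name": "arm_command", "arguments": {"rows": [[[0.03, -0.04, 2], [0, 0, 0], 0.8], [[0.03, -0.04, 3.5], [0, 0, 0], 0.8], [[0.03, -0.04, 4.5], [0, 0, 0], 0.8], [[0.03, -0.04, 5.2], [0, 0, 0], 0.8], [[0.03, -0.04, 5.8], [0, 0, 0], 0.8], [[0.03, -0.04, 6.3], [0, 0, 0], 0.8], [[0.03, -0.04, 6.6], [0, 0, 0], 0.8], [[0.03, -0.04, 6.85], [0, 0, 0], 0.8], [[0.03, -0.04, 6.85], [0, 0, 0], 0.8], [[0.03, -0.04, 6.85], [0, 0, 0], 0.8]]}}

```text
time: 11.7
tcp_pos: [0.5487, -0.0063, 0.0314]
eef_rot: [0.996, 0.092, 0.0, 0.0]
contact_force: [0.4, 0.3, -0.6]
grip_width: 0.0242
finger_force: 10.0
```

>>> {"name": "arm_command", "arguments": {"rows": [[[0, 0, 0.1], [0, 0, 0], 0.8], [[0, 0, 0.1], [0, 0, 0], 0.5], [[0, 0, 0.1], [0, 0, 0], 0.4], [[0, 0, 0.1], [0, 0, 0], 0.4], [[0, 0, 0.1], [0, 0, 0], 0.4], [[0, 0, -3], [0, 0, 0], 0.3], [[0, 0, -6], [0, 0, 0], 0.2], [[0, 0, -8], [0, 0, 0], 0.1], [[0, 0, -8], [0, 0, 0], 0]]}}

```text
time: 12.6
tcp_pos: [0.5508, -0.0068, 0.1142]
eef_rot: [0.996, 0.091, 0.003, 0.001]
contact_force: [0.1, -0.0, -0.8]
grip_width: 0.083
finger_force: 0.0
```

```bash
python3 - <<'E'
from m import *
s=state(); print(s["tcp_pos"],s["grip_width"])
print(goto((.519,.2392,.11),-.034))
S=read_camera("side")
for c in("red","blue"):
  for b in blobs(S,c,20):
    z=.054 if c=="red" else .056
    w=capfit(S,b[0],z-.01,z,.0115); q=R.from_euler("z",-.1836).apply([w[0]-.5215,w[1]+.0126,0]).round(4)
    if abs(q[0])<.06 and abs(q[1])<.05: print(c,b[0].round(1),b[1],w.round(4),q)
c=cv2.resize(S["color"][150:330,270:450],None,fx=3.3,fy=3.3,interpolation=cv2.INTER_CUBIC);cv2.imwrite("pics/three.png",c)
E
```

```text
[ 0.55075904 -0.00678032  0.11421235] 0.08301254323416829
(array([  1.36, -24.77,   0.37]), array([ 0.1 , -0.35, 12.44]))
red [333.9 199. ] 68 [ 0.5214 -0.0112] [0.0002 0.0014 0.    ]
blue [325.  207.2] 61 [ 0.5507 -0.0053] [0.03   0.0019 0.    ]m.py:15: RuntimeWarning: The iteration is not making good progress, as measured by the 
 improvement from the last ten iterations.
  return fsolve(cen,onplane(p,uv,zt)[:2])
```

View pics/three.png

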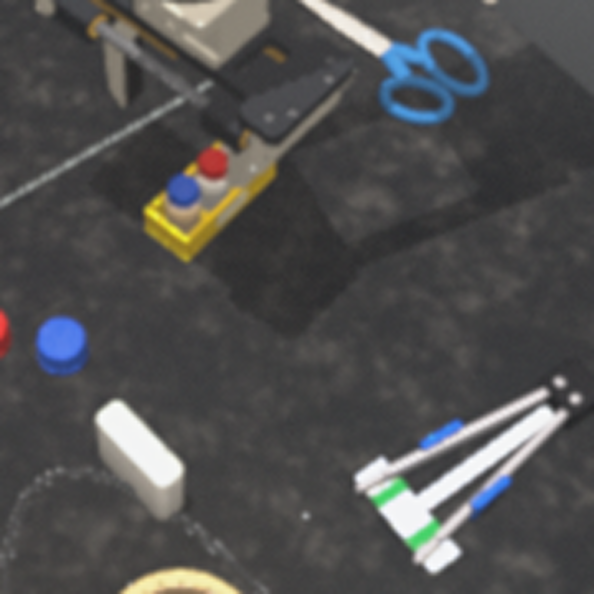

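All three vials stand in the tray: blue at side pixel (325,207), red at (334,199), and white behind the finger. The tweezers are undisturbed. I overlay the tweezers model with two yaw values while the arm goes above them.

>>> {"name": "arm_command", "arguments": {"rows": [[[1, -5, 0], [0, 0, 2], 0], [[1.3, -10, 0], [0, 0, 8], 0], [[1.3, -15, 0], [0, 0, 12], 0], [[1.3, -20, 0], [0, 0, 12.4], 0], [[1.36, -23.5, 0], [0, 0, 12.4], 0], [[1.36, -24.8, 0], [0, 0, 12.4], 0], [[1.36, -24.8, 0], [0, 0, 12.4], 0], [[1.36, -24.8, 0], [0, 0, 12.4], 0]]}}

```text
time: 13.45
tcp_pos: [0.5165, 0.2389, 0.1102]
eef_rot: [1.0, -0.017, -0.001, 0.001]
contact_force: [-1.4, 0.6, 0.5]
grip_width: 0.0929
finger_force: 0.0
```

```bash
python3 - <<'E'
from m import *
print(state()["tcp_pos"]); print(goto((.519,.2392,.05),-.034))
S=cv2.imread("pics/side0.png");T=cv2.imread("pics/top0.png");out=[]
import pickle
Ps,Pt=read_camera("side"),read_camera("top")
for p,im,x0,y0,w,h in((Ps,S,370,245,85,90),(Pt,T,175,190,60,90)):
    c=cv2.resize(im,None,fx=5,fy=5,interpolation=cv2.INTER_CUBIC)
    for v,k in (((.5195,.239,-.035),(0,0,255)),((.5195,.239,-.07),(255,0,255))):
        Rz=R.from_euler("z",v[2])
        for P in ([(.031,-.037,.003),(.031,.037,.003),(.053,.037,.003),(.053,-.037,.003)],[(-.107,-.014,.022),(-.107,.014,.022),(-.075,.014,.022),(-.075,-.014,.022)],[(-.015,-.0255,.024),(.015,-.0255,.024),(.015,.0255,.024),(-.015,.0255,.024)]):
            q=np.array([pix(p,Rz.apply(a)+[v[0],v[1],0]) for a in P]); cv2.polylines(c,[np.round((q+.5)*5).astype(int)],True,k,1)
    out.append(c[y0*5:(y0+h)*5,x0*5:(x0+w)*5])
cv2.imwrite("pics/tw.png",np.hstack(out))
E
```

```text
[0.51653286 0.23893326 0.11018379]
(array([ 0.25, -0.04,  6.02]), array([0.07, 0.08, 0.05]))
```

View pics/tw.png

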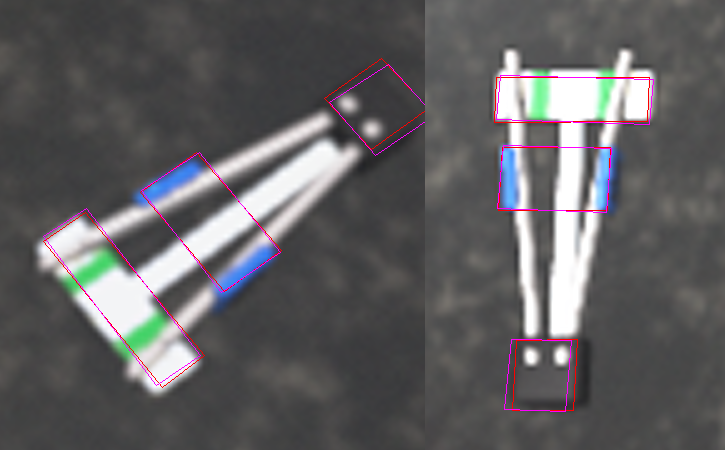

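The overlay shows yaw of about -0.035 fits, with the origin about 2 mm further in +x. The timer and everything else are clear of the fingers. Descending over the cheeks.

>>> {"name": "arm_command", "arguments": {"rows": [[[0.1, 0, 4], [0, 0, 0], 0], [[0.15, 0, 7], [0, 0, 0], 0], [[0.15, 0, 9.5], [0, 0, 0], 0.1], [[0.15, 0, 10.5], [0, 0, 0], 0.2], [[0.15, 0, 10.6], [0, 0, 0], 0.3], [[0.15, 0, 10.6], [0, 0, 0], 0.35], [[0.15, 0, 10.6], [0, 0, 0], 0.35], [[0.15, 0, 10.6], [0, 0, 0], 0.35]], "newtons": 12}}

```text
time: 14.35
tcp_pos: [0.5193, 0.2401, 0.0065]
eef_rot: [1.0, -0.017, 0.001, -0.0]
contact_force: [0.5, -0.2, -0.5]
grip_width: 0.0608
finger_force: 0.0
```

```bash
python3 - <<'E'
from m import *
s=state(); print(s["tcp_pos"],s["grip_width"],s["finger_force"],goto((.519,.2387,.004),-.035))
E
```

```text
[0.51934057 0.24010109 0.00654031] 0.06082682850059072 0.0 (array([-0.03,  0.14,  0.25]), array([-0.04, -0.14,  0.09]))
```

>>> {"name": "arm_command", "arguments": {"rows": [[[0, 0.1, 0.2], [0, 0, 0], 0.4], [[0, 0.1, 0.2], [0, 0, 0], 0.45], [[0, 0.1, 0.2], [0, 0, 0], 0.48], [[0, 0.1, 0.2], [0, 0, 0], 0.51], [[0, 0.1, 0.2], [0, 0, 0], 0.54], [[0, 0.1, 0.2], [0, 0, 0], 0.56], [[0, 0.1, 0.2], [0, 0, 0], 0.57], [[0, 0.1, 0.2], [0, 0, 0], 0.575], [[0, 0.1, 0.2], [0, 0, 0], 0.575], [[0, 0.1, 0.2], [0, 0, 0], 0.575]]}}

```text
time: 15.35
tcp_pos: [0.5186, 0.239, 0.0033]
eef_rot: [1.0, -0.017, 0.0, -0.0]
contact_force: [2.4, 0.1, 2.1]
grip_width: 0.0399
finger_force: 5.9
```

```bash
python3 - <<'E'
from m import *
s=state(); print(s["tcp_pos"],s["grip_width"],s["finger_force"],s["contact_force"])
E
```

```text
[0.51859221 0.23900043 0.00333228] 0.039872282751684446 5.929010063409805 [2.41439624 0.11052541 2.12796971]
```

>>> {"name": "arm_command", "arguments": {"rows": [[[0, 0, 0], [0, 0, 0], 0.58], [[0, 0, -0.5], [0, 0, 0], 0.58], [[0, 0, -1.5], [0, 0, 0], 0.58], [[0, 0, -3], [0, 0, 0], 0.58], [[0, 0, -5], [0, 0, 0], 0.58], [[0, 0, -7], [0, 0, 0], 0.58], [[0, 0, -9], [0, 0, 0], 0.58], [[0, 0, -11], [0, 0, 0], 0.58], [[0, 0, -12.5], [0, 0, 0], 0.58], [[0, 0, -13], [0, 0, 0], 0.58], [[0, 0, -13], [0, 0, 0], 0.58], [[0, 0, -13], [0, 0, 0], 0.58]]}}

```text
time: 16.55
tcp_pos: [0.5175, 0.2387, 0.1325]
eef_rot: [1.0, -0.017, -0.001, 0.0]
contact_force: [0.4, 0.7, -1.5]
grip_width: 0.0391
finger_force: 6.1
```

```bash
python3 - <<'E'
from m import *
s=state(); print(s["tcp_pos"],s["grip_width"],s["finger_force"],s["contact_force"])
S=read_camera("side");T=read_camera("top")
for nm,p in(("S",S),("T",T)):
    for b in blobs(p,"green",4): print(nm,b[0].round(1),b[1],onplane(p,b[0],.133)[:3].round(3))
cv2.imwrite("pics/lift.png",np.hstack([cv2.resize(p["color"][y:y+120,x:x+120],None,fx=3.3,fy=3.3,interpolation=cv2.INTER_CUBIC) for p,x,y in((S,370,210),(T,130,170))]))
# target tip_mid over tray: twz origin offset 64mm from tool point along tool x
print("goto",[ (y,goto(np.array([.5215,-.0126,.135])-[.0645*math.cos(y),.0645*math.sin(y),0],y)) for y in(-.035,.1836)])
E
```

```text
[0.51753874 0.23874263 0.13249105] 0.039138083511180914 6.07002429664135 [ 0.41540035  0.70544403 -1.523413  ]
S [394.4 275.2] 5 [0.571 0.224 0.133]
goto [(-0.035, (array([-5.21, 25.09, -0.27]), array([0.03, 0.12, 0.1 ]))), (0.1836, (array([-5.06, 26.49, -0.27]), array([  0.02,   0.12, -12.43])))]
```

View pics/lift.png

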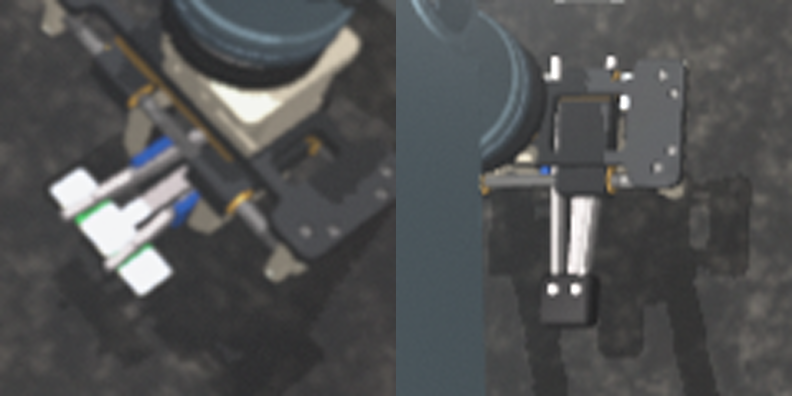

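The picture shows the tweezers lifted level, both arms lying over the green stripes (side pixels about 398,277 and 411,288). Carrying them to the tray.

>>> {"name": "arm_command", "arguments": {"rows": [[[-0.3, 1, 0], [0, 0, 0], 0.58], [[-0.8, 3, 0], [0, 0, 0], 0.58], [[-1.5, 6, 0], [0, 0, 0], 0.58], [[-2, 9, 0], [0, 0, 0], 0.58], [[-2.6, 12, 0], [0, 0, 0], 0.58], [[-3.2, 15, 0], [0, 0, 0], 0.58], [[-4, 18, 0], [0, 0, 0], 0.58], [[-4.6, 21, 0], [0, 0, 0], 0.58], [[-5, 23, 0], [0, 0, 0], 0.58], [[-5.2, 24.3, 0], [0, 0, 0], 0.58], [[-5.2, 25, 0], [0, 0, 0], 0.58], [[-5.2, 25.1, 0], [0, 0, 0], 0.58]]}}

```text
time: 17.85
tcp_pos: [0.4579, -0.0107, 0.1331]
eef_rot: [1.0, -0.017, 0.0, -0.0]
contact_force: [-0.2, 0.1, -0.4]
grip_width: 0.0391
finger_force: 6.1
```

>>> {"name": "arm_command", "arguments": {"rows": [[[0, 0, 0], [0, 0, 0], 0.58], [[0, 0, 0], [0, 0, 0], 0.58], [[0, 0, 0], [0, 0, 0], 0.58], [[0, 0, 0], [0, 0, 0], 0.58], [[0, 0, 0], [0, 0, 0], 0.58], [[0, 0, 0], [0, 0, 0], 0.58], [[0, 0, 0], [0, 0, 0], 0.58], [[0, 0, 0], [0, 0, 0], 0.58], [[0, 0, 0], [0, 0, 0], 0.58], [[0, 0, 0], [0, 0, 0], 0.58], [[0, 0, 0], [0, 0, 0], 0.58], [[0, 0, 0], [0, 0, 0], 0.58]]}}

```text
time: 19.05
tcp_pos: [0.4579, -0.0102, 0.1332]
eef_rot: [1.0, -0.017, 0.0, 0.0]
contact_force: [-0.0, -0.2, -1.1]
grip_width: 0.0392
finger_force: 6.1
```

```bash
python3 - <<'E'
from m import *
s=state(); print(s["tcp_pos"],s["grip_width"],s["finger_force"],s["contact_force"])
S=read_camera("side");T=read_camera("top")
cv2.imwrite("pics/fin.png",np.hstack([cv2.resize(p["color"][y:y+130,x:x+120],None,fx=3.3,fy=3.3,interpolation=cv2.INTER_CUBIC) for p,x,y in((S,285,130),(T,250,170))]))
E
```

```text
[ 0.45791035 -0.01023363  0.13316883] 0.039183441206732145 6.07025720179081 [-0.00478593 -0.2296892  -1.06161191]
```

View pics/fin.png

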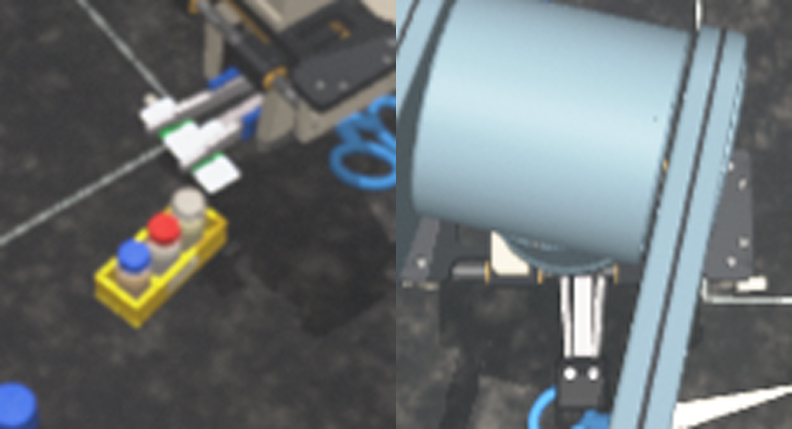

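The side view shows all three vials upright in the tray and the tweezers level above it, arms on the green stripes. One more short hold, then I hand in.

>>> {"name": "arm_command", "arguments": {"rows": [[[0, 0, 0], [0, 0, 0], 0.58], [[0, 0, 0], [0, 0, 0], 0.58], [[0, 0, 0], [0, 0, 0], 0.58], [[0, 0, 0], [0, 0, 0], 0.58], [[0, 0, 0], [0, 0, 0], 0.58], [[0, 0, 0], [0, 0, 0], 0.58], [[0, 0, 0], [0, 0, 0], 0.58], [[0, 0, 0], [0, 0, 0], 0.58]]}}

```text
time: 19.95
tcp_pos: [0.4579, -0.0102, 0.1332]
eef_rot: [1.0, -0.017, 0.0, -0.0]
contact_force: [-0.2, 0.3, -1.8]
grip_width: 0.0394
finger_force: 6.1
```

```bash
python3 -c "
from plant import sign_off
print(sign_off())"
```

```text
the job is handed in; nothing more can be done
None
```

The job is handed in at about 20 s (no verdict came back): all three vials stand upright in the tray, and the tweezers are held level about 13 cm above the worktop over it, steady at 39 mm across the cheeks and 6.1 N, which is the green-stripe mark.

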